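# Clear the toy ring off the night lamp, then pull its telescopic mast out and hold it

## Task

A red stacking ring has been dropped over the grip of the night lamp's telescopic mast: lift it out of the lamp's dish and put it back on the peg of the wooden stacking toy, lying flat on the yellow ring. Then squeeze the orange button into the grip, pull the mast straight up past its first stop to the second stop, where it is fully out, and finish holding it there, gripped, with the button still pressed, so that I can fit the clip. Do not let go at the end, and leave the cup, jar, book and hairbrush where they are.

Things in the scene. Friction and masses are not known exactly. Their poses are not given: they have to be found in the camera images.
- lamp: White round night lamp fixed to the nightstand, drum 150 mm across; origin under its centre, z up. Its top is a dish: floor 75 mm high, rim 144 mm across outside, 4 mm thick, top at 85 mm. In the middle a grey collar, 52 mm across, top at 90 mm, from which the mast's black grip stands up. A dimmer knob (no part in the job) reaches to 82 mm from the axis on the lamp's +x side, 40 mm up.
- mast_grip (a point): Point to grip: on the mast axis in the black grip, level with the middle of the orange button; 116 mm up when stowed, 226 mm at the second stop. Axes as the lamp's. The grip is 16 mm along x, 18 mm along y (-9 to +9), and reaches from 25 mm below to 18 mm above this point. The button is on its +y face: close the fingers along y to squeeze it.
- mast_button (a joint): Travel of the orange button (12 mm along x, 20 mm tall) into the grip, m: 0 out (7 mm proud of the +y face), 0.006 fully in (1 mm proud: fingers then 19 mm apart, their middle 0.5 mm to +y of the axis). Spring 3.6 N at first, 7.2 N fully in; it comes out when let go. Until it is 4 mm in, a latch holds the mast down.
- mast_upper (a joint): Extension of the upper (thin) mast section together with the grip, m: 0 stowed, 0.055 at its end. It gives way first (about 2.5 to 4 N of pull); its end is the first stop.
- mast_lower (a joint): Extension of the lower (thick) mast section that carries the upper, m: 0 stowed, 0.055 at its end. It follows at 7 to 9 N of pull; its end, with the upper out too, is the second stop, 110 mm total. Springs draw both sections back down if the grip is let go, button in or not.
- ring: Red wooden ring, 60 mm outside diameter, 41 mm hole, 26 mm high, about 50 g, loose; origin at the centre of its underside. Starts flat on the lamp's collar (underside 90 mm up), loosely around the grip, which stands 18 mm above the ring's top. Can be gripped across its outside, fingers going down into the dish.
- toy: Loose wooden stacking toy, 400 g; origin at the centre of its underside, z up. Base disc 90 mm across, 14 mm thick; blue ring 82 mm across up to 34 mm, yellow ring 72 mm across up to 54 mm (where the red ring must lie); upright peg 16 mm in diameter in the middle, its top at 98 mm.
- cup: Bystander: steel sippy cup with green lid and handle, 74 mm across, 118 mm tall; origin under its centre.
- jar: Bystander: closed cream jar, 64 mm across, 55 mm tall; origin under its centre.
- book: Bystander: green board book lying flat, 160 x 160 x 25 mm; origin under its centre.
- brush: Bystander: wooden baby hairbrush lying on its back, white bristles up, 170 mm long along its x, 50 mm wide, 25 mm high; origin under its middle.
Mind the look-alikes: they are no part of the job. Leave any green or turquoise look-alike of the lamp alone.

How it is judged:
By the outcome, as a careful person would: the job done as asked, in the order asked, and still so for the second after the job is handed in, while the arm keeps its last pose, push and grip.
It also fails if it takes over 54 s, if anything falls off the work surface, if the arm or the gripper's body presses on something with over 40 N, if the wrist force passes 120 N, or if a joint passes its speed limit or range.

## Robot

A 6-joint arm with a two-finger parallel gripper is mounted at the origin on the work surface. World frame = base frame: x ahead of the robot, y to its left, z up, the work surface at z = 0. Lengths are in m, angles in rad, forces in N, time in s.
With the tool pointing down it reaches from about 0.25 to 0.725 m from the base axis. Payload 4 kg.
Tool frame: the origin (TCP) lies between the finger pads; the fingertips stand 19 mm ahead of it and the grasp point (between the pads) is the TCP; z points along the fingers, y is the line along which they close (so a half turn about z gives the same grasp; the last joint's range is limited). The gripper opens to 85 mm and grips with 20 to 120 N. Pads are 22 mm wide; open, the fingers measure 114 mm over their backs; the gripper's body (76 mm by 85 mm) begins 54 mm behind the grasp point. The pads swing forward as they close: fully open they stand 13 mm farther back than shut.
Start: joints at [-1.324, 0.241, 0.005, 1.335, 0, 1.571], TCP at [0.122, -0.485, 0.25] pointing down, gripper open.
Joint ranges: [-2.72, 2.72], [-1.05, 1.87], [-1.09, 1.28], [-1.99, 2.15], [-1.42, 1.44], [-3.14, 3.14]. Speed limits (rad/s): [2.79, 2.79, 3.14, 3.14, 3.14, 3.14].

## Interface

Orientations are given as [roll, pitch, yaw] about the fixed x, y, z axes, in that order (R = Rz(yaw) Ry(pitch) Rx(roll)).
In Python, from station import arm gives the robot as it stands. The module is installed in compiled form; this text tells all that it offers.
- The arm moves only by the tool carry_out, never from a script. Its argument "series" is a list of rows, each an object of numbers: "x", "y", "z": the shift along the tool's x, y, z each as a share of 0.2 m, from -1 to 1; "ax", "ay", "az": the turn, a rotation vector about the tool's x, y, z each as a share of pi rad, from -1 to 1; "jaw": the closure, from 0 (fully open) to 1 (shut). A call has 1 to 12 rows; each row is the pose to reach, as a shift and turn from the pose commanded when the call began, along the tool's axes at that moment, turning the shorter way round; what a row does not reach only later rows make up. A row lasts 1/10 s, in which the tool goes at most 50 mm and 8.59 degrees, less where a joint would pass 70% of its speed; a pose out of reach is approached as far as the arm can. A call with a number of a shift or a turn outside -1 to 1 is refused whole. A call with a gripper value outside its range is refused whole. The fingers move at their own pace and stop on an object; "grip_force" is the grip in N (left out, the last holds). Time passes only in rows, so rows that repeat a pose let the fingers close. It gives the time, the measured TCP pose, the force, the opening and the grip force at its end, in the units of the state.
- arm.get_obs(): the state, without advancing time (a new reading comes with each control period).
- arm.capture(name): name is "scene" or "top" or "wrist"; returns the picture (384x512x3 uint8, blue, green, red); there is no depth.
- arm.camera_model(name): a dict with "intrinsics" (3x3 intrinsics, pixels), "R" (3x3) and "t" (3): a world point X has camera coordinates R X + t. Camera axes: x right, y down, z forward; pixel columns grow to the right and rows downward; lengths in m; the calibration is good to about 2 mm. A picture is of the moment at which its call begins: read the wrist's pose just before it. camera_model takes no time and is no camera call; for the wrist camera it gives the pose at the moment of the call.
- arm.sign_off(): hands the job in; it is judged then, once.
Trained networks look in the newest picture that a camera, given by its name, has taken for a name from the list of things; names that differ only in an ending like _2 or _b are one class to them, and where a whole thing is asked for, a point or a joint stands for the part that bears it (a point fixed in the world has none). Each returns a list of dicts, best first, with "confidence" (0 to 1); they miss things now and then, are a little off and sometimes report something else, mostly with a low value. They report only what shows in the picture. A call takes as long as a camera call. They do not tell look-alikes from the thing itself.
- arm.masks_of(camera, label): "region" (384x512 bool, what is visible of it) and "bbox" ([left, top, width, height] in pixels, round what is visible of it).
The state is a dict: "time_s": time; "joint_positions": joint angles; "qvel": joint speeds; "joint_efforts": joint torques, N m; "tool_pos": TCP position; "tool_rot": TCP orientation; "ft_force": force on the tool from outside, world axes, zero at the start; "wrist_torque": the same for the moment, N m; "grip_width": opening from 0.0 (shut) to 1.0 (fully open); "gripper_force": force on a finger pad.
Only numpy, scipy, OpenCV 4.12 (cv2) and the standard library are available. Lean on these libraries where they do the work, as an engineer would, in place of code of your own. Each camera call takes 0.05 s, during which the arm holds its last target. There are 200 camera calls.

## Working session

There is one attempt and no reset: what is moved stays moved. The work goes in short steps, Python scripts to look and compute and a tool call to move; the robot and the scene stay as the last step left them, time stands still between calls to the robot, and variables do not carry over. Pictures are saved under pics/ and viewed, at most 10 in all, crops included, and the job is handed in when it is done.

Besides the shell and the picture viewer there is one more tool, called after "Call:" as a command line: name --argument value ..., lists and objects as JSON in quotes. carry_out: Moves the arm, as the interface text tells. Its arguments: {"type":"object","properties":{"series":{"type":"array","items":{"type":"object","properties":{"x":{"type":"number","minimum":-1,"maximum":1},"y":{"type":"number","minimum":-1,"maximum":1},"z":{"type":"number","minimum":-1,"maximum":1},"ax":{"type":"number","minimum":-1,"maximum":1},"ay":{"type":"number","minimum":-1,"maximum":1},"az":{"type":"number","minimum":-1,"maximum":1},"jaw":{"type":"number"}}}},"grip_force":{"type":"number"}},"required":["series"]}

```bash
mkdir -p pics; ls; python3 - <<'E'
from station import arm
import cv2,numpy as np
o=arm.get_obs();print({k:np.round(v,3) for k,v in o.items()})
a=arm.capture("scene");b=arm.capture("top")
cv2.imwrite("pics/s.png",a);cv2.imwrite("pics/t.png",b)
for c in("scene","top"):
  m=arm.camera_model(c);print(c,m["intrinsics"],m["R"],m["t"])
  for l in("lamp","ring","toy","mast_grip"):
    for d in arm.masks_of(c,l)[:3]:print(l,round(d["confidence"],2),d["bbox"])
E
```

```text
pics
{'time_s': np.float64(0.0), 'joint_positions': array([-1.324,  0.241,  0.004,  1.335,  0.   ,  1.571]), 'qvel': array([-0.001,  0.001,  0.   ,  0.   , -0.001,  0.001]), 'joint_efforts': array([ 2.0000e-03, -3.7232e+01,  2.5241e+01,  1.7000e-02,  0.0000e+00,
        0.0000e+00]), 'tool_pos': array([ 0.122, -0.484,  0.249]), 'tool_rot': array([-3.139, -0.   ,  0.247]), 'ft_force': array([ 0.307, -0.337,  0.694]), 'wrist_torque': array([0.021, 0.025, 0.026]), 'gripper_force': np.float64(0.0), 'grip_width': np.float64(0.999)}
scene [[483.88382188   0.         259.36339552]
 [  0.         483.88382188 193.33913558]
 [  0.           0.           1.        ]] [[ 0.3932794   0.91941054  0.00394723]
 [ 0.7921102  -0.33664057 -0.50915082]
 [-0.46678983  0.20336517 -0.86066827]] [-0.23324711 -0.39422984  1.67383297]
lamp 0.97 [162.5, 139.5, 54.2, 56.3]
lamp 0.91 [97.7, 273.5, 60.1, 68.9]
lamp 0.68 [259.6, 254.0, 38.2, 43.9]
ring 0.76 [186.3, 207.1, 22.3, 22.3]
toy 0.55 [296.2, 145.4, 35.5, 29.2]
mast_grip 0.64 [182.1, 142.9, 11.1, 17.2]
mast_grip 0.6 [282.1, 193.0, 8.5, 16.3]
mast_grip 0.47 [112.3, 288.8, 16.5, 12.7]
top [[460.94426439   0.         255.30623196]
 [  0.         460.94426439 188.74184312]
 [  0.           0.           1.        ]] [[-0.00688402 -0.99986974 -0.01459843]
 [-0.98839568  0.00901892 -0.15163325]
 [ 0.15174516  0.01338518 -0.98832902]] [0.02404116 0.57941034 1.48156208]
lamp 0.88 [360.0, 126.2, 51.0, 49.5]
lamp 0.58 [278.9, 232.0, 47.2, 48.3]
lamp 0.56 [221.5, 153.9, 42.2, 45.3]
ring 0.71 [306.1, 176.1, 20.4, 22.5]
toy 0.7 [180.4, 206.9, 27.7, 26.6]
toy 0.52 [307.2, 175.6, 18.5, 24.0]
```

```bash
python3 - <<'E'
import cv2,numpy as np
a=cv2.imread("pics/s.png");b=cv2.imread("pics/t.png")
cv2.imwrite("pics/s2.png",cv2.resize(a[90:384,60:452],(800,600),interpolation=cv2.INTER_CUBIC))
cv2.imwrite("pics/t2.png",cv2.resize(b[60:360,100:500],(800,600),interpolation=cv2.INTER_CUBIC))
E
```

```text
(no output)
```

View pics/s2.png

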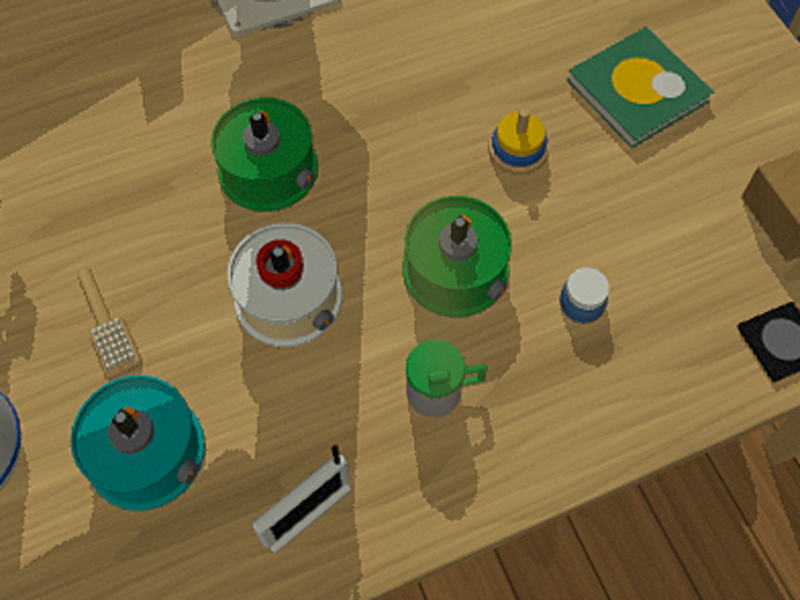

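View pics/t2.png

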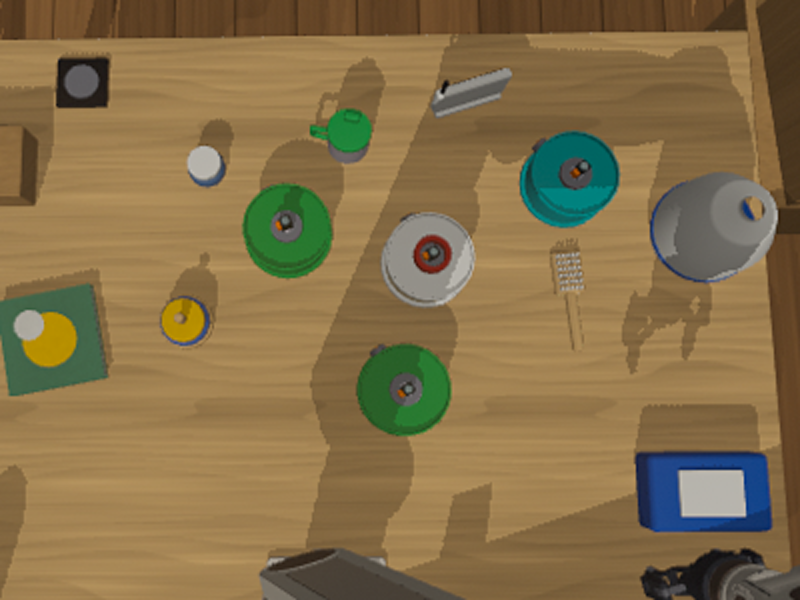

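The white lamp with the red ring is at s2 (285,275) and t2 (428,258). The look-alikes are green at s2 (265,150) and (457,255), and turquoise at (138,440). Only the white one has the ring, so it fits. The toy is at s2 (520,140) and t2 (185,320), and the knob at s2 (323,320) and t2 (407,217).

```bash
cat > h.py <<'E'
import cv2,numpy as np
from station import arm
def P(m): return m["intrinsics"]@np.c_[m["R"],m["t"]]
def tri(ms,ps):
    A=[]
    for m,p in zip(ms,ps):
        Q=P(m);A+=[p[0]*Q[2]-Q[0],p[1]*Q[2]-Q[1]]
    v=np.linalg.svd(np.array(A))[2][-1];return v[:3]/v[3]
def atz(m,p,z):
    d=m["R"].T@np.linalg.solve(m["intrinsics"],[p[0],p[1],1]);c=-m["R"].T@m["t"]
    return c+d*(z-c[2])/d[2]
def proj(m,X):
    q=P(m)@np.append(X,1);return q[:2]/q[2]
E
python3 - <<'E'
from h import *
S,T=arm.camera_model("scene"),arm.camera_model("top")
s=lambda u,v:(60+u*.49,90+v*.49)
t=lambda u,v:(100+u*.5,60+v*.5)
for n,a,b in(("ring top",(280,262),(432,254)),("grip top",(281,255),(434,251)),("knob",(323,320),(406,217)),("yellow",(521,133),(184,321)),("peg top",(523,117),(180,318)),("rimcentre",(284,272),(428,258)),("greenA",(457,240),(288,228)),("greenB",(262,147),(404,388)),("cup",(436,368),(350,130))):
  print(n,tri((S,T),(s(*a),t(*b))).round(3))
print(atz(T,t(428,256),.085),atz(T,t(406,217),.04),atz(S,s(323,320),.04),atz(S,s(284,268),.085))
E
cat >> h.py <<'E'
E
python3 - <<'E'
import cv2
a=cv2.imread("pics/s.png")
cv2.imwrite("pics/s3.png",cv2.resize(a[170:290,150:310],(800,600),interpolation=cv2.INTER_CUBIC))
E
```

```text
ring top [ 0.575 -0.173  0.104]
grip top [ 0.577 -0.172  0.125]
knob [ 0.646 -0.142  0.042]
yellow [0.477 0.231 0.042]
peg top [0.478 0.23  0.083]
rimcentre [ 0.573 -0.17   0.071]
greenA [0.624 0.057 0.081]
greenB [ 0.364 -0.129  0.059]
cup [ 0.783 -0.045  0.093]
[ 0.57403597 -0.1699314   0.085     ] [ 0.64714539 -0.140189    0.04      ] [ 0.64508621 -0.14333871  0.04      ] [ 0.57548052 -0.16845596  0.085     ]
```

View pics/s3.png

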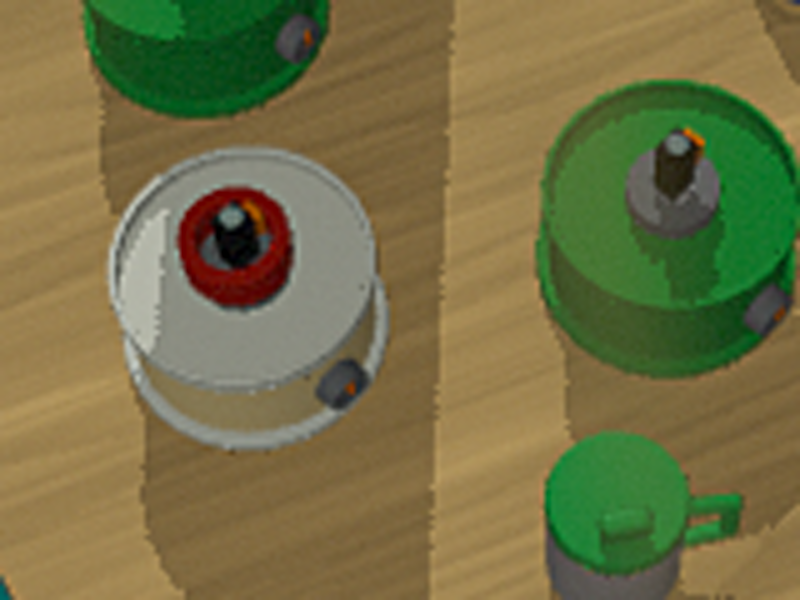

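The crop confirms it: white lamp, red ring around the black grip at (237,245), orange button toward the right, knob at (342,385). I'll move over it.

Call:
carry_out --series '[{"z": -0.25}, {"z": -0.25}, {"x": 0.25, "y": -0.1, "z": -0.3}, {"x": 0.5, "y": -0.2, "z": -0.3}, {"x": 0.75, "y": -0.3, "z": -0.3}, {"x": 1, "y": -0.38, "z": -0.3}, {"x": 1, "y": -0.38, "z": -0.3}]'

```text
schema error: expected keys x, y, z, ax, ay, az, jaw
```

Call:
carry_out --series '[{"x": 0.25, "y": -0.1}, {"x": 0.5, "y": -0.2}, {"x": 0.75, "y": -0.3}, {"x": 1, "y": -0.38}, {"x": 1, "y": -0.38}]'

```text
schema error: expected keys x, y, z, ax, ay, az, jaw
```

Call:
carry_out --series '[{"x": 0.2, "y": -0.1, "z": 0.1, "az": -0.02}, {"x": 0.4, "y": -0.2, "z": 0.2, "az": -0.045}, {"x": 0.4, "y": -0.2, "z": 0.3, "az": -0.045}, {"x": 0.4, "y": -0.2, "z": 0.3, "az": -0.045}, {"x": 0.4, "y": -0.2, "z": 0.3, "az": -0.045}]'

```text
schema error: expected keys x, y, z, ax, ay, az, jaw
```

```bash
python3 - <<'E'
from h import *
o=arm.get_obs();print(o["tool_pos"],o["tool_rot"],o["time_s"],o["ft_force"])
m=arm.camera_model("wrist");a=arm.capture("wrist");cv2.imwrite("pics/w1.png",a)
np.savez("w1.npz",**m)
c=-m["R"].T@m["t"];print(c,m["R"].round(2))
for l in("ring","lamp","mast_grip","mast_button"):
  for d in arm.masks_of("wrist",l)[:2]:print(l,round(d["confidence"],2),d["bbox"])
print(proj(m,[.575,-.171,.116]))
E
```

```text
[ 0.12213372 -0.48480888  0.25026298] [-3.14147253e+00  1.68917887e-05  2.46771189e-01] 0.5 [-0.02246556 -0.22315267 -0.06120483]
[ 0.19025239 -0.46690356  0.37288618] [[ 0.24 -0.97 -0.  ]
 [-0.93 -0.23  0.28]
 [-0.27 -0.07 -0.96]]
[-164.75969589 -890.55083215]
```

View pics/w1.png

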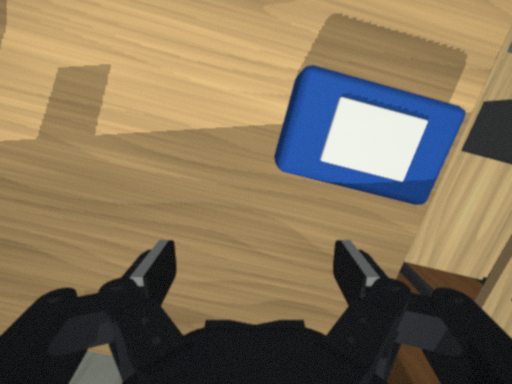

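All keys are needed and nothing moved. The picture shows only the blue box ahead at (370,135), below the fingers.

Call:
carry_out --series '[{"x": 0, "y": 0, "z": -0.25, "ax": 0, "ay": 0, "az": 0, "jaw": 0}, {"x": 0.1, "y": 0, "z": -0.3, "ax": 0, "ay": 0, "az": 0, "jaw": 0}, {"x": 0.3, "y": -0.1, "z": -0.3, "ax": 0, "ay": 0, "az": 0, "jaw": 0}, {"x": 0.5, "y": -0.2, "z": -0.3, "ax": 0, "ay": 0, "az": 0, "jaw": 0}, {"x": 0.75, "y": -0.3, "z": -0.3, "ax": 0, "ay": 0, "az": 0, "jaw": 0}, {"x": 1, "y": -0.38, "z": -0.3, "ax": 0, "ay": 0, "az": 0, "jaw": 0}]'

```text
time_s: 1.35
tool_pos: [0.293, -0.3644, 0.3107]
tool_rot: [3.141, -0.0, 0.246]
ft_force: [0.1, -0.8, -0.2]
grip_width: 0.996
gripper_force: 0.0
```

Call:
carry_out --series '[{"x": 0.25, "y": -0.1, "z": 0, "ax": 0, "ay": 0, "az": 0, "jaw": 0}, {"x": 0.5, "y": -0.2, "z": 0, "ax": 0, "ay": 0, "az": 0, "jaw": 0}, {"x": 0.75, "y": -0.3, "z": 0, "ax": 0, "ay": 0, "az": 0, "jaw": 0}, {"x": 1, "y": -0.38, "z": 0, "ax": 0, "ay": 0, "az": 0, "jaw": 0}]'

```text
time_s: 1.75
tool_pos: [0.4571, -0.2491, 0.3106]
tool_rot: [3.141, -0.0, 0.247]
ft_force: [0.2, -0.8, -0.2]
grip_width: 1.001
gripper_force: 0.0
```

Call:
carry_out --series '[{"x": 0.25, "y": -0.1, "z": 0.1, "ax": 0, "ay": 0, "az": -0.045, "jaw": 0}, {"x": 0.4, "y": -0.2, "z": 0.3, "ax": 0, "ay": 0, "az": -0.045, "jaw": 0}, {"x": 0.4, "y": -0.2, "z": 0.3, "ax": 0, "ay": 0, "az": -0.045, "jaw": 0}, {"x": 0.4, "y": -0.2, "z": 0.3, "ax": 0, "ay": 0, "az": -0.045, "jaw": 0}, {"x": 0.4, "y": -0.2, "z": 0.3, "ax": 0, "ay": 0, "az": -0.045, "jaw": 0}]'

```text
time_s: 2.25
tool_pos: [0.5232, -0.193, 0.2511]
tool_rot: [3.141, 0.0, 0.388]
ft_force: [0.5, -0.7, 0.2]
grip_width: 1.001
gripper_force: 0.0
```

```bash
python3 - <<'E'
from h import *
o=arm.get_obs();print(o["tool_pos"],o["tool_rot"],o["time_s"],o["ft_force"])
m=arm.camera_model("wrist");a=arm.capture("wrist");cv2.imwrite("pics/w2.png",a)
np.savez("w2.npz",**m)
for l in("ring","lamp","mast_grip","mast_button"):
  for d in arm.masks_of("wrist",l)[:2]:print(l,round(d["confidence"],2),d["bbox"])
print(proj(m,[.575,-.171,.116]))
E
```

```text
[ 0.52320606 -0.19302528  0.25110697] [3.14085178e+00 2.97881529e-05 3.87543801e-01] 2.25 [ 0.52877716 -0.6834337   0.20326146]
ring 0.7 [222.7, 107.3, 65.4, 57.7]
ring 0.64 [236.1, 124.2, 28.7, 24.0]
lamp 0.95 [187.2, 56.9, 134.9, 141.3]
lamp 0.76 [99.2, 203.7, 124.9, 120.9]
mast_grip 0.92 [235.6, 124.9, 30.6, 24.9]
mast_button 0.55 [235.7, 126.9, 8.0, 16.8]
[254.42018697 134.04472218]
```

View pics/w2.png

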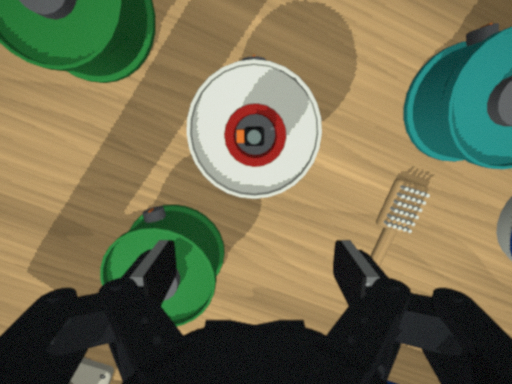

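The wrist picture shows the white lamp at (254,128), the red ring at (255,134) and the orange button at (240,136) on the left, which is lamp +y. The knob is at (252,58), straight up, so the yaw is right. I'll take a second view from closer in, then triangulate.

Call:
carry_out --series '[{"x": 0.15, "y": 0, "z": 0.05, "ax": 0, "ay": 0, "az": 0, "jaw": 0}, {"x": 0.25, "y": 0, "z": 0.1, "ax": 0, "ay": 0, "az": 0, "jaw": 0}, {"x": 0.25, "y": 0, "z": 0.1, "ax": 0, "ay": 0, "az": 0, "jaw": 0}, {"x": 0.25, "y": 0, "z": 0.1, "ax": 0, "ay": 0, "az": 0, "jaw": 0}]'

```text
time_s: 2.9
tool_pos: [0.5694, -0.1738, 0.2304]
tool_rot: [-3.142, 0.001, 0.388]
ft_force: [1.4, -0.7, 0.4]
grip_width: 1.001
gripper_force: 0.0
```

```bash
cat >> h.py <<'E'
def red(img):
    h=cv2.cvtColor(img,cv2.COLOR_BGR2HSV)
    k=(((h[...,0]<4)|(h[...,0]>174))&(h[...,1]>150)&(h[...,2]>60)).astype(np.uint8)
    n,l,s,c=cv2.connectedComponentsWithStats(k);i=1+np.argmax(s[1:,4])
    ys,xs=np.where(l==i)
    e=cv2.fitEllipse(cv2.convexHull(np.c_[xs,ys].astype(np.int32)));return e,s[i]
E
python3 - <<'E'
from h import *
o=arm.get_obs();print(o["tool_pos"],o["tool_rot"],o["time_s"])
m=arm.camera_model("wrist");a=arm.capture("wrist");cv2.imwrite("pics/w3.png",a)
m1=dict(np.load("w2.npz"));b=cv2.imread("pics/w2.png")
e1,s1=red(b);e2,s2=red(a);print(e1,s1,e2,s2)
print("ring",tri((m1,m),(e1[0],e2[0])),atz(m1,e1[0],.110),atz(m,e2[0],.110))
G=[]
for l in("mast_grip","mast_button","lamp"):
  for d in arm.masks_of("wrist",l)[:1]:print(l,round(d["confidence"],2),d["bbox"])
for u,v in((253.5,130.5),):print(atz(m1,(u,v),.085))
cv2.imwrite("pics/w3c.png",cv2.resize(np.hstack([b[40:210,170:340],a[110:280,170:340]]),(800,400),interpolation=cv2.INTER_CUBIC))
E
```

```text
[ 0.56936005 -0.17383027  0.23043681] [-3.14150078e+00  6.76138467e-04  3.87820469e-01] 2.9
((254.80014038085938, 134.58946228027344), (59.68844223022461, 61.41910171508789), 6.757046699523926) [ 225  104   60   62 1557] ((255.270751953125, 189.53414916992188), (61.02851486206055, 62.20548629760742), 8.910682678222656) [ 225  158   61   63 1762]
ring [ 0.57424278 -0.17172975  0.10770938] [ 0.57435685 -0.17166215  0.11      ] [ 0.57481063 -0.17150695  0.11      ]
mast_grip 0.85 [0.4, 9.4, 40.5, 38.9]
lamp 0.93 [0.0, 1.9, 155.5, 123.3]
[ 0.57642396 -0.16938555  0.085     ]
```

View pics/w3c.png

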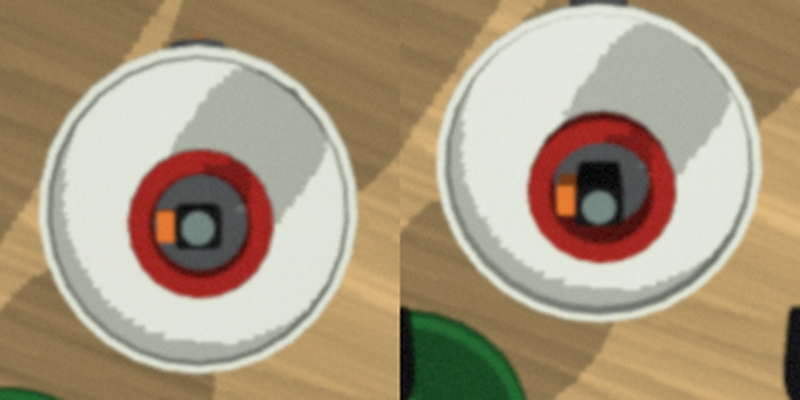

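The crop shows the same lamp in both views. The grip top is at (198,228) and (198,208), and the knob is centred above, so the fingers line up with the button axis.

```bash
python3 - <<'E'
from h import *
m2=arm.camera_model("wrist");m1=dict(np.load("w2.npz"))
for n,a,b,z in(("griptop",(254.15,136.9),(254.2,198.4),.134),("rim",(254.1,129.2),(255,178.8),.085)):
  print(n,tri((m1,m2),(a,b)),atz(m1,a,z),atz(m2,b,z))
o=arm.get_obs();y=o["tool_rot"][2];x=np.array([np.cos(y),np.sin(y)]);v=np.array([np.sin(y),-np.cos(y)])
d=np.array([.5745,-.1716])-o["tool_pos"][:2];print(d@x/.2,d@v/.2,(o["tool_pos"][2]-.112)/.2)
E
```

```text
griptop [ 0.57370389 -0.1712346   0.13656778] [ 0.5735583  -0.17132345  0.134     ] [ 0.57297789 -0.1714988   0.134     ]
rim [ 0.57785923 -0.16994009  0.07926995] [ 0.5778942  -0.16946841  0.085     ] [ 0.57920078 -0.16983774  0.085     ]
0.028463456025275252 -0.00158491410675383 0.5962216123698143
```

Call:
carry_out --series '[{"x": 0.03, "y": 0, "z": 0.15, "ax": 0, "ay": 0, "az": 0, "jaw": 0}, {"x": 0.03, "y": 0, "z": 0.35, "ax": 0, "ay": 0, "az": 0, "jaw": 0}, {"x": 0.03, "y": 0, "z": 0.5, "ax": 0, "ay": 0, "az": 0, "jaw": 0}, {"x": 0.03, "y": 0, "z": 0.59, "ax": 0, "ay": 0, "az": 0, "jaw": 0}, {"x": 0.03, "y": 0, "z": 0.59, "ax": 0, "ay": 0, "az": 0, "jaw": 0}, {"x": 0.03, "y": 0, "z": 0.59, "ax": 0, "ay": 0, "az": 0, "jaw": 0}]'

```text
time_s: 3.7
tool_pos: [0.5754, -0.1715, 0.1131]
tool_rot: [3.141, -0.0, 0.388]
ft_force: [-0.7, 0.4, 0.4]
grip_width: 0.998
gripper_force: 0.0
```

Call:
carry_out --grip_force 30 --series '[{"x": 0, "y": 0, "z": 0, "ax": 0, "ay": 0, "az": 0, "jaw": 0.5}, {"x": 0, "y": 0, "z": 0, "ax": 0, "ay": 0, "az": 0, "jaw": 0.5}, {"x": 0, "y": 0, "z": 0, "ax": 0, "ay": 0, "az": 0, "jaw": 0.5}, {"x": 0, "y": 0, "z": 0, "ax": 0, "ay": 0, "az": 0, "jaw": 0.5}, {"x": 0, "y": 0, "z": 0, "ax": 0, "ay": 0, "az": 0, "jaw": 0.5}]'

```text
time_s: 4.2
tool_pos: [0.5766, -0.1716, 0.1146]
tool_rot: [3.139, -0.003, 0.388]
ft_force: [-1.5, -0.3, 6.2]
grip_width: 0.673
gripper_force: 33.3
```

The width reads 57 mm, less than the ring's 60 mm, and there's an upward force, so the pads sit on the ring's upper edge. I'll reopen, go 6 mm lower and regrip.

Call:
carry_out --series '[{"x": 0, "y": 0, "z": 0, "ax": 0, "ay": 0, "az": 0, "jaw": 0}, {"x": 0, "y": 0, "z": 0, "ax": 0, "ay": 0, "az": 0, "jaw": 0}, {"x": 0, "y": 0, "z": 0.03, "ax": 0, "ay": 0, "az": 0, "jaw": 0}, {"x": 0, "y": 0, "z": 0.03, "ax": 0, "ay": 0, "az": 0, "jaw": 0}, {"x": 0, "y": 0, "z": 0.03, "ax": 0, "ay": 0, "az": 0, "jaw": 0.5}, {"x": 0, "y": 0, "z": 0.03, "ax": 0, "ay": 0, "az": 0, "jaw": 0.5}, {"x": 0, "y": 0, "z": 0.03, "ax": 0, "ay": 0, "az": 0, "jaw": 0.5}, {"x": 0, "y": 0, "z": 0.03, "ax": 0, "ay": 0, "az": 0, "jaw": 0.5}, {"x": 0, "y": 0, "z": 0.03, "ax": 0, "ay": 0, "az": 0, "jaw": 0.5}]'

```text
time_s: 5.1
tool_pos: [0.5754, -0.1711, 0.1063]
tool_rot: [3.142, -0.0, 0.388]
ft_force: [0.0, -0.6, -0.1]
grip_width: 0.68
gripper_force: 32.7
```

Call:
carry_out --series '[{"x": 0, "y": 0, "z": -0.05, "ax": 0, "ay": 0, "az": 0, "jaw": 0.5}, {"x": 0, "y": 0, "z": -0.15, "ax": 0, "ay": 0, "az": 0, "jaw": 0.5}, {"x": 0, "y": 0, "z": -0.3, "ax": 0, "ay": 0, "az": 0, "jaw": 0.5}, {"x": 0, "y": 0, "z": -0.5, "ax": 0, "ay": 0, "az": 0, "jaw": 0.5}, {"x": 0, "y": 0, "z": -0.7, "ax": 0, "ay": 0, "az": 0, "jaw": 0.5}, {"x": 0, "y": -0.1, "z": -0.75, "ax": 0, "ay": 0, "az": 0, "jaw": 0.5}, {"x": 0, "y": -0.3, "z": -0.75, "ax": 0, "ay": 0, "az": 0, "jaw": 0.5}, {"x": 0, "y": -0.5, "z": -0.75, "ax": 0, "ay": 0, "az": 0, "jaw": 0.5}, {"x": 0, "y": -0.75, "z": -0.75, "ax": 0, "ay": 0, "az": 0, "jaw": 0.5}, {"x": 0, "y": -1, "z": -0.75, "ax": 0, "ay": 0, "az": 0, "jaw": 0.5}]'

```text
time_s: 6.1
tool_pos: [0.4981, 0.0156, 0.2561]
tool_rot: [-3.141, 0.0, 0.387]
ft_force: [1.0, 0.6, -0.0]
grip_width: 0.675
gripper_force: 32.6
```

Call:
carry_out --series '[{"x": 0, "y": -0.25, "z": 0, "ax": 0, "ay": 0, "az": 0, "jaw": 0.5}, {"x": 0, "y": -0.5, "z": 0, "ax": 0, "ay": 0, "az": 0, "jaw": 0.5}, {"x": 0, "y": -0.75, "z": 0, "ax": 0, "ay": 0, "az": 0, "jaw": 0.5}, {"x": 0, "y": -0.95, "z": 0, "ax": 0, "ay": 0, "az": 0, "jaw": 0.5}, {"x": 0, "y": -1, "z": 0, "ax": 0, "ay": 0, "az": 0, "jaw": 0.5}, {"x": 0, "y": -1, "z": 0, "ax": 0, "ay": 0, "az": 0, "jaw": 0.5}, {"x": 0, "y": -1, "z": 0, "ax": 0, "ay": 0, "az": 0, "jaw": 0.5}]'

```text
time_s: 6.8
tool_pos: [0.4291, 0.1863, 0.2562]
tool_rot: [-3.132, 0.0, 0.404]
ft_force: [0.6, -0.3, -0.8]
grip_width: 0.678
gripper_force: 32.6
```

```bash
python3 - <<'E'
from h import *
o=arm.get_obs();print(o["tool_pos"],o["tool_rot"],o["time_s"],o["grip_width"],o["gripper_force"])
m=arm.camera_model("wrist");a=arm.capture("wrist");cv2.imwrite("pics/w4.png",a);np.savez("w4.npz",**m)
for d in arm.masks_of("wrist","toy")[:2]:print(d["confidence"],d["bbox"])
print(proj(m,[.477,.231,.054]))
E
```

```text
[0.42911357 0.18629284 0.25623617] [-3.13165981e+00  4.19734898e-04  4.04241295e-01] 6.8 0.6779424347032194 32.60727225802839
0.88 [204.0, 89.5, 68.3, 67.5]
[238.0693917  126.15004362]
```

View pics/w4.png

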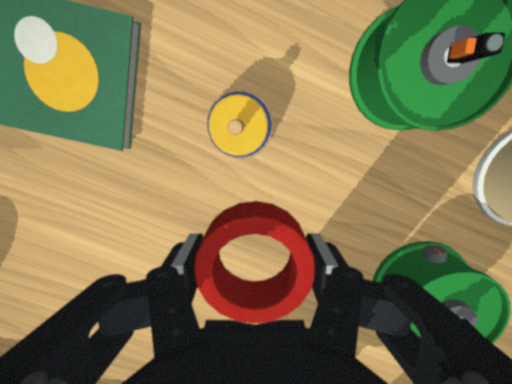

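The picture shows the ring held level at (255,262), and the toy's yellow ring at (239,125) with the peg top at (235,127). Book and lamps are clear of it. I'll take a second view.

Call:
carry_out --series '[{"x": 0.1, "y": -0.05, "z": 0, "ax": 0, "ay": 0, "az": 0, "jaw": 0.5}, {"x": 0.15, "y": -0.05, "z": 0, "ax": 0, "ay": 0, "az": 0, "jaw": 0.5}, {"x": 0.15, "y": -0.05, "z": 0, "ax": 0, "ay": 0, "az": 0, "jaw": 0.5}, {"x": 0.15, "y": -0.05, "z": 0, "ax": 0, "ay": 0, "az": 0, "jaw": 0.5}, {"x": 0.15, "y": -0.05, "z": 0, "ax": 0, "ay": 0, "az": 0, "jaw": 0.5}]'

```text
time_s: 7.4
tool_pos: [0.4545, 0.2025, 0.2562]
tool_rot: [-3.127, 0.001, 0.412]
ft_force: [-0.2, -1.1, -0.5]
grip_width: 0.679
gripper_force: 32.6
```

```bash
cat >> h.py <<'E'
def yel(img,near):
    h=cv2.cvtColor(img,cv2.COLOR_BGR2HSV)
    k=((h[...,0]>20)&(h[...,0]<30)&(h[...,1]>200)&(h[...,2]>90)).astype(np.uint8)
    k=cv2.morphologyEx(k,cv2.MORPH_OPEN,np.ones((3,3),np.uint8))
    n,l,s,c=cv2.connectedComponentsWithStats(k);i=min((j for j in range(1,n) if s[j,4]>600),key=lambda j:np.hypot(*(c[j]-near)))
    ys,xs=np.where(l==i);e=cv2.fitEllipse(cv2.convexHull(np.c_[xs,ys].astype(np.int32)))
    x,y,w,hh=s[i,:4]; sub=np.zeros_like(k); cv2.fillConvexPoly(sub,cv2.convexHull(np.c_[xs,ys].astype(np.int32)),1)
    sub=cv2.erode(sub,np.ones((7,7)));hole=sub&(l!=i)
    n,l2,s2,c2=cv2.connectedComponentsWithStats(hole.astype(np.uint8));j=1+np.argmax(s2[1:,4])
    return e,c2[j],s2[j]
E
python3 - <<'E'
from h import *
o=arm.get_obs();print(o["tool_pos"],o["tool_rot"],o["time_s"],o["joint_positions"])
m=arm.camera_model("wrist");a=arm.capture("wrist");cv2.imwrite("pics/w5.png",a);np.savez("w5.npz",**m)
m1=dict(np.load("w4.npz"));b=cv2.imread("pics/w4.png")
e1,p1,q1=yel(b,(239,125));e2,p2,q2=yel(a,proj(m,[.477,.231,.054]))
print(e1,p1,q1,e2,p2,q2)
print("yellow",tri((m1,m),(e1[0],e2[0])),atz(m1,e1[0],.054),atz(m,e2[0],.054))
print("peg",tri((m1,m),(p1,p2)),atz(m1,p1,.098),atz(m,p2,.098))
for l in arm.masks_of("wrist","ring")[:1]:print(l["bbox"])
r=red(a);print(r)
# ring top about 10mm above TCP
print("ringtop",atz(m,r[0][0],o["tool_pos"][2]+.010))
E
```

```text
[0.45447313 0.20252552 0.25623624] [-3.12706072e+00  1.06502630e-03  4.11870683e-01] 7.4 [0.41090294 0.23406616 0.01189086 1.34970011 0.0145309  3.14062481]Traceback (most recent call last):
  File "<stdin>", line 5, in <module>
  File "h.py", line 24, in yel
    n,l,s,c=cv2.connectedComponentsWithStats(k);i=min((j for j in range(1,n) if s[j,4]>600),key=lambda j:np.hypot(*(c[j]-near)))
                                                  ~~~^^^^^^^^^^^^^^^^^^^^^^^^^^^^^^^^^^^^^^^^^^^^^^^^^^^^^^^^^^^^^^^^^^^^^^^^^^^
ValueError: min() iterable argument is empty
```

View pics/w5.png

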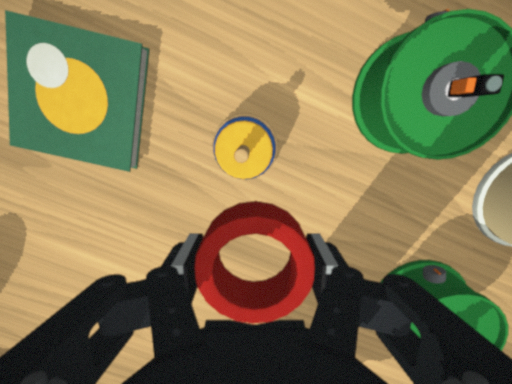

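The second view puts the yellow ring at (244,148) and the peg top at (242,155). Joint 6 is at its 3.14 limit, so I'll yaw away from it.

Call:
carry_out --series '[{"x": 0, "y": 0, "z": 0, "ax": 0, "ay": 0, "az": -0.04, "jaw": 0.5}, {"x": 0, "y": 0, "z": 0, "ax": 0, "ay": 0, "az": -0.08, "jaw": 0.5}, {"x": 0, "y": 0, "z": 0, "ax": 0, "ay": 0, "az": -0.12, "jaw": 0.5}, {"x": 0, "y": 0, "z": 0, "ax": 0, "ay": 0, "az": -0.12, "jaw": 0.5}, {"x": 0, "y": 0, "z": 0, "ax": 0, "ay": 0, "az": -0.12, "jaw": 0.5}]'

```text
time_s: 7.95
tool_pos: [0.4546, 0.203, 0.2566]
tool_rot: [-3.128, -0.005, 0.787]
ft_force: [-0.3, 1.0, -0.5]
grip_width: 0.674
gripper_force: 32.6
```

```bash
sed -i 's/h\[...,0\]>20)&(h\[...,0\]<30)&(h\[...,1\]>200)&(h\[...,2\]>90/h[...,0]>18)\&(h[...,0]<32)\&(h[...,1]>185)\&(h[...,2]>80/; s/s\[j,4\]>600/s[j,4]>400/' h.py
python3 - <<'E'
from h import *
o=arm.get_obs();print(o["tool_pos"],o["tool_rot"],o["time_s"],o["joint_positions"])
m=dict(np.load("w5.npz")) if __import__("os").path.exists("w5.npz") else None
a=cv2.imread("pics/w5.png");m1=dict(np.load("w4.npz"));b=cv2.imread("pics/w4.png")
print(cv2.cvtColor(a,cv2.COLOR_BGR2HSV)[165,[225,235,255]])
e1,p1,q1=yel(b,(239,125));e2,p2,q2=yel(a,(244,148))
print(e1,p1,q1,e2,p2,q2)
print("yellow",tri((m1,m),(e1[0],e2[0])),atz(m1,e1[0],.054),atz(m,e2[0],.054))
print("peg hand",tri((m1,m),((235.5,127),(242,155.5))),atz(m1,(235.5,127),.098),atz(m,(242,155.5),.098))
r=red(a);print(r)
print("ringtop (TCP was .4545,.2025)",atz(m,r[0][0],.2562+.010))
E
```

```text
[0.45464265 0.2030057  0.25655679] [-3.12801273 -0.00532872  0.78696194] 7.95 [0.41161852 0.23382062 0.01240779 1.34940437 0.01458791 2.76621289]
[[ 23 187 235]
 [ 23 186 235]
 [ 23 184 239]]Traceback (most recent call last):
  File "<stdin>", line 6, in <module>
  File "h.py", line 24, in yel
    n,l,s,c=cv2.connectedComponentsWithStats(k);i=min((j for j in range(1,n) if s[j,4]>400),key=lambda j:np.hypot(*(c[j]-near)))
                                                  ~~~^^^^^^^^^^^^^^^^^^^^^^^^^^^^^^^^^^^^^^^^^^^^^^^^^^^^^^^^^^^^^^^^^^^^^^^^^^^
ValueError: min() iterable argument is empty
```

```bash
sed -i 's/\[...,1\]>185/[...,1]>150/' h.py
cat >> h.py <<'E'
from scipy.spatial.transform import Rotation as Ro
def move(pos,yaw,o=None):
    o=o or arm.get_obs();R=Ro.from_euler("xyz",o["tool_rot"])
    sh=R.inv().apply(np.array(pos)-o["tool_pos"])/.2
    tu=(R.inv()*Ro.from_euler("xyz",[np.pi,0,yaw])).as_rotvec()/np.pi
    print("shift",sh.round(4),"turn",tu.round(4))
E
python3 - <<'E'
from h import *
m=dict(np.load("w5.npz"));a=cv2.imread("pics/w5.png");m1=dict(np.load("w4.npz"));b=cv2.imread("pics/w4.png")
e1,p1,q1=yel(b,(239,125));e2,p2,q2=yel(a,(244,148))
print(e1,p1,q1,e2,p2,q2)
print("yellow",tri((m1,m),(e1[0],e2[0])),atz(m1,e1[0],.054),atz(m,e2[0],.054))
print("peg hand",tri((m1,m),((235.5,127),(242,155.5))),atz(m1,(235.5,127),.098),atz(m,(242,155.5),.098))
r=red(a);print(r)
print("ringtop (TCP was .4545,.2025)",atz(m,r[0][0],.2562+.010))
E
```

```text
((237.7671356201172, 124.52704620361328), (57.8050422668457, 59.96754837036133), 168.1934814453125) [235.27083333 126.52604167] [228 119  16  16 192] ((243.17706298828125, 149.503173828125), (56.31623458862305, 57.32241439819336), 169.87457275390625) [241.45145631 153.88834951] [234 145  15  18 206]
yellow [0.47843574 0.23219451 0.05129962] [0.47857496 0.23202755 0.054     ] [0.47876602 0.23219065 0.054     ]
peg hand [0.47744422 0.23077184 0.09478982] [0.477514   0.23075788 0.098     ] [0.4780417 0.2305846 0.098    ]
(((254.15089416503906, 263.8515319824219), (119.67770385742188, 120.78657531738281), 173.29104614257812), array([ 194,  203,  121,  120, 8331], dtype=int32))
ringtop (TCP was .4545,.2025) [0.45789278 0.20492824 0.2662    ]
```

```bash
python3 -c "
from h import *
move([.478,.2315,.15],.787)
move([.478,.2315,.073],.787)"
```

```text
shift [ 0.1805 -0.0106  0.5339] turn [-0.0043 -0.0017 -0.    ]
shift [ 0.1785 -0.0054  0.9189] turn [-0.0043 -0.0017 -0.    ]
```

Call:
carry_out --series '[{"x": 0.18, "y": -0.01, "z": 0, "ax": -0.0043, "ay": -0.0017, "az": 0, "jaw": 0.5}, {"x": 0.18, "y": -0.01, "z": 0.1, "ax": -0.0043, "ay": -0.0017, "az": 0, "jaw": 0.5}, {"x": 0.18, "y": -0.01, "z": 0.3, "ax": -0.0043, "ay": -0.0017, "az": 0, "jaw": 0.5}, {"x": 0.18, "y": -0.01, "z": 0.5, "ax": -0.0043, "ay": -0.0017, "az": 0, "jaw": 0.5}, {"x": 0.18, "y": -0.01, "z": 0.65, "ax": -0.0043, "ay": -0.0017, "az": 0, "jaw": 0.5}, {"x": 0.18, "y": -0.007, "z": 0.78, "ax": -0.0043, "ay": -0.0017, "az": 0, "jaw": 0.5}, {"x": 0.18, "y": -0.005, "z": 0.86, "ax": -0.0043, "ay": -0.0017, "az": 0, "jaw": 0.5}, {"x": 0.18, "y": -0.005, "z": 0.91, "ax": -0.0043, "ay": -0.0017, "az": 0, "jaw": 0.5}, {"x": 0.18, "y": -0.005, "z": 0.91, "ax": -0.0043, "ay": -0.0017, "az": 0, "jaw": 0.5}, {"x": 0.18, "y": -0.005, "z": 0.91, "ax": -0.0043, "ay": -0.0017, "az": 0, "jaw": 0.5}]'

```text
time_s: 8.95
tool_pos: [0.4789, 0.2321, 0.0753]
tool_rot: [3.141, -0.001, 0.789]
ft_force: [-0.6, -0.2, 0.2]
grip_width: 0.678
gripper_force: 32.6
```

Call:
carry_out --series '[{"x": 0, "y": 0, "z": 0.01, "ax": 0, "ay": 0, "az": 0, "jaw": 0.5}, {"x": 0, "y": 0, "z": 0.02, "ax": 0, "ay": 0, "az": 0, "jaw": 0.5}, {"x": 0, "y": 0, "z": 0.02, "ax": 0, "ay": 0, "az": 0, "jaw": 0.5}]'

```text
time_s: 9.25
tool_pos: [0.4787, 0.2319, 0.071]
tool_rot: [3.141, -0.001, 0.789]
ft_force: [0.2, -0.6, -0.5]
grip_width: 0.68
gripper_force: 32.6
```

Just above contact. I'll open and rise.

Call:
carry_out --series '[{"x": 0, "y": 0, "z": 0, "ax": 0, "ay": 0, "az": 0, "jaw": 0}, {"x": 0, "y": 0, "z": 0, "ax": 0, "ay": 0, "az": 0, "jaw": 0}, {"x": 0, "y": 0, "z": 0, "ax": 0, "ay": 0, "az": 0, "jaw": 0}, {"x": 0, "y": 0, "z": -0.1, "ax": 0, "ay": 0, "az": 0, "jaw": 0}, {"x": 0, "y": 0, "z": -0.3, "ax": 0, "ay": 0, "az": 0, "jaw": 0}, {"x": 0, "y": 0, "z": -0.5, "ax": 0, "ay": 0, "az": 0, "jaw": 0}, {"x": -0.1, "y": 0, "z": -0.7, "ax": 0, "ay": 0, "az": 0, "jaw": 0}, {"x": -0.25, "y": 0, "z": -0.9, "ax": 0, "ay": 0, "az": 0, "jaw": 0}, {"x": -0.25, "y": 0, "z": -0.95, "ax": 0, "ay": 0, "az": 0, "jaw": 0}, {"x": -0.25, "y": 0, "z": -0.95, "ax": 0, "ay": 0, "az": 0, "jaw": 0}]'

```text
time_s: 10.25
tool_pos: [0.4444, 0.1967, 0.2631]
tool_rot: [3.14, -0.006, 0.789]
ft_force: [-0.3, 0.3, -0.3]
grip_width: 1.0
gripper_force: 0.0
```

```bash
python3 - <<'E'
from h import *
a=arm.capture("wrist");t=arm.capture("top")
m=arm.camera_model("wrist");T=arm.camera_model("top")
e,s=red(a);e2,s2=red(t);print(e,e2,"ring top",tri((m,T),(e[0],e2[0])),atz(m,e[0],.08))
u,v=map(int,e[0]);c=a[max(0,v-75):v+75,u-100:u+100]
cv2.imwrite("pics/w6.png",cv2.resize(c,None,fx=3,fy=3,interpolation=cv2.INTER_CUBIC))
move([.5245,-.1925,.25],.388)
E
```

```text
Traceback (most recent call last):
  File "h.py", line 17, in red
    n,l,s,c=cv2.connectedComponentsWithStats(k);i=1+np.argmax(s[1:,4])
                                                    ~~~~~~~~~^^^^^^^^^
ValueError: attempt to get argmax of an empty sequence
```

```bash
python3 - <<'E'
from h import *
a=arm.capture("wrist");m=arm.camera_model("wrist");cv2.imwrite("pics/w6.png",a)
move([.5245,-.1925,.25],.388)
print(proj(m,[.478,.2315,.08]))
e,s=red(a);print(e,atz(m,e[0],.08))
E
```

```text
shift [-1.0939  1.6584  0.0452] turn [-0.0002  0.0009  0.1279]
[255.64930209 137.99633558]
((254.45431518554688, 138.6886749267578), (49.66956329345703, 52.017520904541016), 7.136249542236328) [0.4765297 0.2318977 0.08     ]
```

View pics/w6.png

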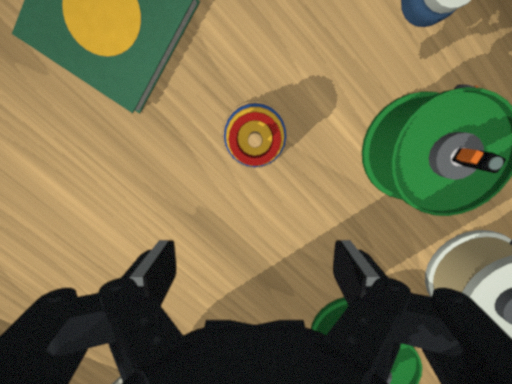

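The picture shows the red ring flat and centred on the peg at (254,138), over the yellow ring. Back to the lamp.

Call:
carry_out --series '[{"x": -0.1, "y": 0.2, "z": 0, "ax": 0, "ay": 0.001, "az": 0, "jaw": 0}, {"x": -0.2, "y": 0.42, "z": 0, "ax": 0, "ay": 0.001, "az": 0, "jaw": 0}, {"x": -0.3, "y": 0.64, "z": 0, "ax": 0, "ay": 0.001, "az": 0, "jaw": 0}, {"x": -0.42, "y": 0.88, "z": 0, "ax": 0, "ay": 0.001, "az": 0, "jaw": 0}, {"x": -0.42, "y": 0.88, "z": 0, "ax": 0, "ay": 0.001, "az": 0, "jaw": 0}]'

```text
time_s: 10.9
tool_pos: [0.51, 0.0081, 0.2578]
tool_rot: [-3.14, 0.001, 0.783]
ft_force: [0.3, 1.1, -0.0]
grip_width: 0.999
gripper_force: 0.0
```

Call:
carry_out --series '[{"x": -0.1, "y": 0.2, "z": 0, "ax": 0, "ay": 0, "az": 0.04, "jaw": 0}, {"x": -0.2, "y": 0.42, "z": 0, "ax": 0, "ay": 0, "az": 0.08, "jaw": 0}, {"x": -0.3, "y": 0.64, "z": 0.05, "ax": 0, "ay": 0, "az": 0.128, "jaw": 0}, {"x": -0.42, "y": 0.88, "z": 0.1, "ax": 0, "ay": 0, "az": 0.128, "jaw": 0}, {"x": -0.42, "y": 0.88, "z": 0.1, "ax": 0, "ay": 0, "az": 0.128, "jaw": 0}, {"x": -0.42, "y": 0.88, "z": 0.1, "ax": 0, "ay": 0, "az": 0.128, "jaw": 0}, {"x": -0.42, "y": 0.88, "z": 0.1, "ax": 0, "ay": 0, "az": 0.128, "jaw": 0}]'

```text
time_s: 11.6
tool_pos: [0.5746, -0.1693, 0.2391]
tool_rot: [-3.138, -0.001, 0.389]
ft_force: [-0.1, -0.8, 1.1]
grip_width: 1.0
gripper_force: 0.0
```

```bash
python3 - <<'E'
from h import *
o=arm.get_obs();print(o["tool_pos"],o["tool_rot"],o["time_s"])
m=arm.camera_model("wrist");a=arm.capture("wrist");cv2.imwrite("pics/w7.png",a)
for d in arm.masks_of("wrist","mast_grip")[:4]:print(d["confidence"],d["bbox"])
h=cv2.cvtColor(a,cv2.COLOR_BGR2HSV);k=((h[...,0]>5)&(h[...,0]<16)&(h[...,1]>200)&(h[...,2]>120)).astype(np.uint8)
n,l,s,c=cv2.connectedComponentsWithStats(k)
for i in range(1,n):
  if s[i,4]>15:print("orange",s[i],c[i],atz(m,c[i],.126))
X=np.array([.5745,-.1713]);print(proj(m,[*X,.134]),proj(m,[*X,.116]))
move([.5745,-.1713,.116],.388)
cv2.imwrite("pics/w7c.png",cv2.resize(a[120:270,155:355],(800,600),interpolation=cv2.INTER_CUBIC))
E
```

```text
[ 0.57456939 -0.16927533  0.23906555] [-3.13795302e+00 -9.95123780e-04  3.88758398e-01] 11.6
0.93 [0.0, 22.2, 53.4, 36.9]
0.88 [240.3, 183.0, 27.8, 28.2]
orange [242 192   6  12  42] [244.45238095 196.35714286] [ 0.57201667 -0.15899174  0.126     ]
[257.88937466 201.41679831] [257.7286657  195.82095844]
shift [-0.008   0.0115  0.6218] turn [-0.0006 -0.0009  0.0006]
```

View pics/w7c.png

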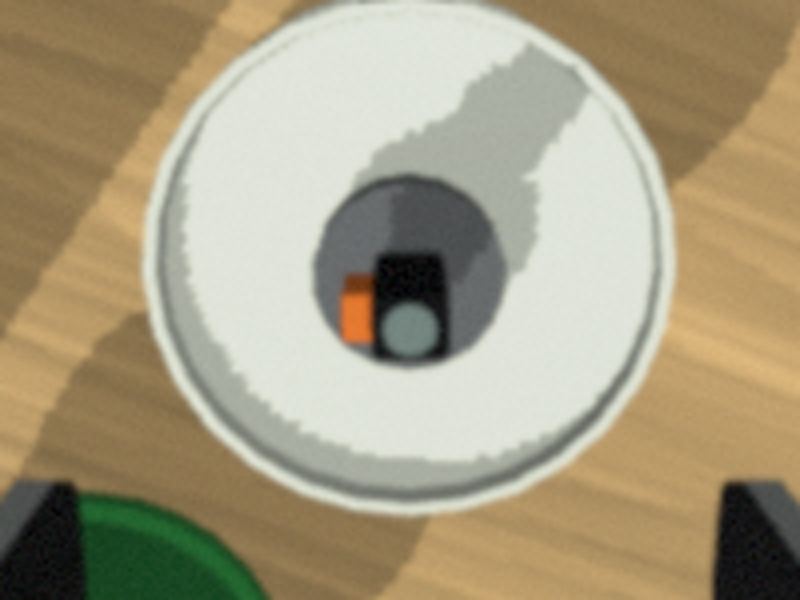

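The grip is at crop (411,328), within a pixel of where it was predicted, and the orange button is on the left. I'll descend and squeeze.

Call:
carry_out --series '[{"x": -0.008, "y": 0.009, "z": 0.15, "ax": -0.0006, "ay": -0.0009, "az": 0, "jaw": 0}, {"x": -0.008, "y": 0.009, "z": 0.35, "ax": -0.0006, "ay": -0.0009, "az": 0, "jaw": 0}, {"x": -0.008, "y": 0.009, "z": 0.5, "ax": -0.0006, "ay": -0.0009, "az": 0, "jaw": 0}, {"x": -0.008, "y": 0.009, "z": 0.6, "ax": -0.0006, "ay": -0.0009, "az": 0, "jaw": 0}, {"x": -0.008, "y": 0.009, "z": 0.62, "ax": -0.0006, "ay": -0.0009, "az": 0, "jaw": 0}, {"x": -0.008, "y": 0.009, "z": 0.62, "ax": -0.0006, "ay": -0.0009, "az": 0, "jaw": 0}, {"x": -0.008, "y": 0.009, "z": 0.62, "ax": -0.0006, "ay": -0.0009, "az": 0, "jaw": 0}]'

```text
time_s: 12.4
tool_pos: [0.5756, -0.1724, 0.1183]
tool_rot: [3.139, -0.002, 0.389]
ft_force: [-0.3, -0.3, 0.3]
grip_width: 0.998
gripper_force: 0.0
```

Call:
carry_out --grip_force 60 --series '[{"x": 0, "y": 0, "z": 0, "ax": 0, "ay": 0, "az": 0, "jaw": 0.5}, {"x": 0, "y": 0, "z": 0, "ax": 0, "ay": 0, "az": 0, "jaw": 0.7}, {"x": 0, "y": 0, "z": 0, "ax": 0, "ay": 0, "az": 0, "jaw": 1}, {"x": 0, "y": 0, "z": 0, "ax": 0, "ay": 0, "az": 0, "jaw": 1}, {"x": 0, "y": 0, "z": 0, "ax": 0, "ay": 0, "az": 0, "jaw": 1}, {"x": 0, "y": 0, "z": 0, "ax": 0, "ay": 0, "az": 0, "jaw": 1}, {"x": 0, "y": 0, "z": 0, "ax": 0, "ay": 0, "az": 0, "jaw": 1}, {"x": 0, "y": 0, "z": 0, "ax": 0, "ay": 0, "az": 0, "jaw": 1}, {"x": 0, "y": 0, "z": 0, "ax": 0, "ay": 0, "az": 0, "jaw": 1}, {"x": 0, "y": 0, "z": 0, "ax": 0, "ay": 0, "az": 0, "jaw": 1}]'

```text
time_s: 13.4
tool_pos: [0.5742, -0.1716, 0.117]
tool_rot: [-3.14, -0.001, 0.388]
ft_force: [-2.1, 3.2, 5.0]
grip_width: 0.202
gripper_force: 60.9
```

Width is 17 mm with the same −2 mm bias as on the ring, so the button is fully in. I'll pull up to the first stop.

Call:
carry_out --series '[{"x": 0, "y": 0, "z": -0.03, "ax": 0, "ay": 0, "az": 0, "jaw": 1}, {"x": 0, "y": 0, "z": -0.06, "ax": 0, "ay": 0, "az": 0, "jaw": 1}, {"x": 0, "y": 0, "z": -0.1, "ax": 0, "ay": 0, "az": 0, "jaw": 1}, {"x": 0, "y": 0, "z": -0.14, "ax": 0, "ay": 0, "az": 0, "jaw": 1}, {"x": 0, "y": 0, "z": -0.18, "ax": 0, "ay": 0, "az": 0, "jaw": 1}, {"x": 0, "y": 0, "z": -0.22, "ax": 0, "ay": 0, "az": 0, "jaw": 1}, {"x": 0, "y": 0, "z": -0.25, "ax": 0, "ay": 0, "az": 0, "jaw": 1}, {"x": 0, "y": 0, "z": -0.25, "ax": 0, "ay": 0, "az": 0, "jaw": 1}]'

```text
time_s: 14.2
tool_pos: [0.5741, -0.1717, 0.1668]
tool_rot: [-3.14, -0.0, 0.388]
ft_force: [0.7, 5.0, -3.7]
grip_width: 0.206
gripper_force: 59.5
```

Call:
carry_out --series '[{"x": 0, "y": -0.002, "z": -0.04, "ax": 0, "ay": 0, "az": 0, "jaw": 1}, {"x": 0, "y": -0.003, "z": -0.08, "ax": 0, "ay": 0, "az": 0, "jaw": 1}, {"x": 0, "y": -0.003, "z": -0.12, "ax": 0, "ay": 0, "az": 0, "jaw": 1}, {"x": 0, "y": -0.003, "z": -0.16, "ax": 0, "ay": 0, "az": 0, "jaw": 1}, {"x": 0, "y": -0.003, "z": -0.2, "ax": 0, "ay": 0, "az": 0, "jaw": 1}, {"x": 0, "y": -0.003, "z": -0.24, "ax": 0, "ay": 0, "az": 0, "jaw": 1}, {"x": 0, "y": -0.003, "z": -0.27, "ax": 0, "ay": 0, "az": 0, "jaw": 1}, {"x": 0, "y": -0.003, "z": -0.27, "ax": 0, "ay": 0, "az": 0, "jaw": 1}]'

```text
time_s: 15.0
tool_pos: [0.5739, -0.1716, 0.2207]
tool_rot: [-3.141, 0.0, 0.388]
ft_force: [1.9, 4.6, -8.8]
grip_width: 0.205
gripper_force: 59.0
```

Call:
carry_out --series '[{"x": 0, "y": 0, "z": -0.015, "ax": 0, "ay": 0, "az": 0, "jaw": 1}, {"x": 0, "y": 0, "z": -0.03, "ax": 0, "ay": 0, "az": 0, "jaw": 1}, {"x": 0, "y": 0, "z": -0.03, "ax": 0, "ay": 0, "az": 0, "jaw": 1}, {"x": 0, "y": 0, "z": -0.03, "ax": 0, "ay": 0, "az": 0, "jaw": 1}]'

```text
time_s: 15.4
tool_pos: [0.5739, -0.1716, 0.2259]
tool_rot: [-3.14, 0.001, 0.388]
ft_force: [2.0, 4.1, -8.3]
grip_width: 0.201
gripper_force: 59.1
```

Call:
carry_out --series '[{"x": 0, "y": 0, "z": -0.005, "ax": 0, "ay": 0, "az": 0, "jaw": 1}, {"x": 0, "y": 0, "z": -0.01, "ax": 0, "ay": 0, "az": 0, "jaw": 1}, {"x": 0, "y": 0, "z": -0.01, "ax": 0, "ay": 0, "az": 0, "jaw": 1}, {"x": 0, "y": 0, "z": -0.01, "ax": 0, "ay": 0, "az": 0, "jaw": 1}]'

```text
time_s: 15.8
tool_pos: [0.5739, -0.1716, 0.2273]
tool_rot: [-3.14, 0.001, 0.388]
ft_force: [3.7, 4.5, -11.4]
grip_width: 0.203
gripper_force: 59.4
```

The force is rising above 9 N, so it's reaching the stop. A little more to confirm.

Call:
carry_out --series '[{"x": 0, "y": 0, "z": -0.005, "ax": 0, "ay": 0, "az": 0, "jaw": 1}, {"x": 0, "y": 0, "z": -0.01, "ax": 0, "ay": 0, "az": 0, "jaw": 1}, {"x": 0, "y": 0, "z": -0.01, "ax": 0, "ay": 0, "az": 0, "jaw": 1}, {"x": 0, "y": 0, "z": -0.01, "ax": 0, "ay": 0, "az": 0, "jaw": 1}]'

```text
time_s: 16.2
tool_pos: [0.5739, -0.1716, 0.2274]
tool_rot: [-3.139, 0.003, 0.388]
ft_force: [6.3, 3.3, -18.0]
grip_width: 0.197
gripper_force: 59.4
```

The mast is solid at 110 mm of travel with 18 N of pull, so it's at the second stop, and the squeeze is unchanged. I'll check that it holds steady, then hand in.

Call:
carry_out --series '[{"x": 0, "y": 0, "z": 0, "ax": 0, "ay": 0, "az": 0, "jaw": 1}, {"x": 0, "y": 0, "z": 0, "ax": 0, "ay": 0, "az": 0, "jaw": 1}, {"x": 0, "y": 0, "z": 0, "ax": 0, "ay": 0, "az": 0, "jaw": 1}, {"x": 0, "y": 0, "z": 0, "ax": 0, "ay": 0, "az": 0, "jaw": 1}, {"x": 0, "y": 0, "z": 0, "ax": 0, "ay": 0, "az": 0, "jaw": 1}]'

```text
time_s: 16.7
tool_pos: [0.5739, -0.1716, 0.2274]
tool_rot: [-3.139, 0.003, 0.388]
ft_force: [6.0, 3.2, -17.3]
grip_width: 0.204
gripper_force: 59.4
```

```bash
python3 -c "
from station import arm
o=arm.get_obs();print(o['tool_pos'],o['ft_force'],o['grip_width'],o['gripper_force'])
print(arm.sign_off())"
```

```text
[ 0.57389106 -0.17160516  0.22741689] [  5.9878361    3.1930361  -17.25522676] 0.2041466139406032 59.397179782390594
the job is handed in; nothing more can be done
None
```

The red ring is flat on the yellow ring over the toy's peg, and the mast is held at its second stop (about 110 mm up) with the grip squeezed to the button-in width; handed in at 16.7 s, no verdict returned.

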